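# Set a violin neck blank under the bench drill

### The job

Slide the violin neck blank that has the dark round inlay in its heel across the bench until the inlay sits under the tip of the bench drill's bit, so that the bit points inside the dark disc. Keep the neck flat on the bench all the way, do not bump the drill, and leave the spare neck without an inlay where it is.

Things in the scene. Friction and masses are not known exactly. Their poses are not given: they have to be found in the camera images.
- neck: Pale maple violin neck, flat, 26 mm high, about 0.2 kg. A flush black disc, 26 mm across, marks its heel's top. Origin: on the underside below the disc's centre; x along the neck, z up. Heel 50 wide, x -30 to 30 mm; stem 32 wide, x -180 to -30; round scroll end 42 wide, to x -228. Grip the stem across, near x -120, clear of the drill head. Starts left or right of the drill, heel away from the robot.
- spare: Spare violin neck: the same maple blank, size, origin and axes, but with no disc in its heel. It lies on the other side of the drill from the neck to be drilled. (A jar, a sanding block and a screwdriver lie farther out, beyond or outside the two necks, off the straight way.)
- drill: Green bench drill, fixed. Origin: on the bare bench straight below the bit, z up. Bit 6 mm thick, pointing down, tip 44 mm above the bench (18 mm above a neck's top); chuck 36 mm across from 90 mm up, head 60 mm across from 165 to 307 mm. Arm 190 to 240 mm up runs along its x axis, away from the robot and leftward, to a column on a 90 mm round foot at x 190 mm.

How it is judged:
By the outcome, as a careful person would: the job done as asked, in the order asked, and still so for the second after the job is handed in, with the robot touching nothing.
It also fails if it takes over 38 s, if anything falls off the work surface, if the arm or the gripper's body presses on something with over 40 N, if the wrist force passes 120 N, or if a joint passes its speed limit or range.

### The arm

A 6-joint arm with a two-finger parallel gripper is mounted at the origin on the work surface. World frame = base frame: x ahead of the robot, y to its left, z up, the work surface at z = 0. Lengths are in m, angles in rad, forces in N, time in s.
With the tool pointing down it reaches from about 0.375 to 0.9 m from the base axis. Payload 3.1 kg.
Tool frame: the origin (TCP) lies midway between the tips of the shut fingers; the grasp point (between the pads) lies 19 mm behind it; z points along the fingers, y is the line along which they close (so a half turn about z gives the same grasp; the last joint's range is limited). The gripper opens to 85 mm and grips with 20 to 120 N. Pads are 22 mm wide; open, the fingers measure 114 mm over their backs; the gripper's body (76 mm by 85 mm) begins 54 mm behind the grasp point. The pads swing forward as they close: fully open they stand 13 mm farther back than shut.
Start: joints at [1.014, 0.527, 1.433, -0, 1.181, -0.178], TCP at [0.231, 0.581, 0.231] pointing down, gripper open.
Joint ranges: [-3.08, 3.08], [-0.75, 2.2], [0.22, 2.44], [-1.43, 4.57], [0, 2.65], [-2.85, 2.85]. Speed limits (rad/s): [2.79, 2.79, 3.14, 3.14, 3.14, 3.14].

### API

Orientations are given as a unit quaternion [x, y, z, w].
In Python, from station import manip gives the robot as it stands. The module is installed in compiled form; this text tells all that it offers.
- The arm moves only by the tool apply_moves, never from a script. Its arguments are lists of equal length, an entry for each row: "claw": the gripper's target within -1 to 1 (fully open at 1, half-way at 0, shut at -1); "travel": the shift along the tool's x, y, z scaled (see below), a list of three; "turn": the turn, a rotation vector about the tool's x, y, z scaled (see below), a list of three. In form: {"claw": [claw, ...], "travel": [[dx, dy, dz], ...], "turn": [[rx, ry, rz], ...]}. A call has 1 to 5 rows; each row is the pose to reach, as a shift and turn from the pose commanded when the call began, along the tool's axes at that moment, turning the shorter way round; what a row does not reach only later rows make up. The controller multiplies each number of a shift by 800 mm and each number of a turn by 180 degrees. A row lasts 1/12 s, in which the tool goes at most 41.7 mm and 7.16 degrees, less where a joint would pass 70% of its speed; a pose out of reach is approached as far as the arm can. A call with a number of a shift or a turn outside -1 to 1 is refused whole. A call with a gripper value outside its range is refused whole. The fingers move at their own pace and stop on an object; "newtons" is the grip in N (left out, the last holds). Time passes only in rows, so rows that repeat a pose let the fingers close. It gives the time, the measured TCP pose, the force, the opening and the grip force at its end, in the units of the state.
- manip.sense(): the state, without advancing time (a new reading comes with each control period).
- manip.snapshot(name): name is "side" or "top" or "wrist"; returns a dict with "pixels" (400x640x3 uint8, red, green, blue), "depth" (400x640 float32, m along the optical axis (not along the pixel's ray), 0 where there is no reading), "intrinsics" (3x3 intrinsics, pixels), "k1" (the pictures are not rectified: a ray, as slopes to the right and down, at radius r is drawn at 1 + k1 r^2 times it, then the intrinsics apply), "R" (3x3) and "t" (3): a world point X has camera coordinates R X + t. Camera axes: x right, y down, z forward; pixel columns grow to the right and rows downward; lengths in m; the calibration is good to about 2 mm. A picture is of the moment at which its call begins.
- manip.sign_off(): hands the job in; it is judged then, once.
The state is a dict: "t": time; "q": joint angles; "qd": joint speeds; "tau": joint torques, N m; "tcp_pos": TCP position; "tool_rot": TCP orientation; "force": force on the tool from outside, world axes, zero at the start; "ft_torque": the same for the moment, N m; "finger_gap": opening from 0.0 (shut) to 1.0 (fully open); "gripper_force": force on a finger pad.
Only numpy, scipy, OpenCV 4.12 (cv2) and the standard library are available. Lean on these libraries where they do the work, as an engineer would, in place of code of your own. Each camera call takes 0.05 s, during which the arm holds its last target. There are 200 camera calls.

## Working session

There is one attempt and no reset: what is moved stays moved. The work goes in short steps, Python scripts to look and compute and a tool call to move; the robot and the scene stay as the last step left them, time stands still between calls to the robot, and variables do not carry over. Pictures are saved under pics/ and viewed, at most 10 in all, crops included, and the job is handed in when it is done.

Besides the shell and the picture viewer there is one more tool, called after "Call:" as name(argument=value, ...) on one line, values as JSON. apply_moves: Moves the arm, as the interface text tells. Shifts and turns lie within -1 to 1; 1 stands for 800 mm of shift or 180 degrees of turn. Its arguments: {"type":"object","properties":{"claw":{"type":"array","items":{"type":"number"}},"travel":{"type":"array","items":{"type":"array","items":{"type":"number"}}},"turn":{"type":"array","items":{"type":"array","items":{"type":"number"}}},"newtons":{"type":"number"}},"required":["claw","travel","turn"]}

```bash
mkdir -p pics; cat > h.py <<'E'
import numpy as np, cv2, pickle
from station import manip
def snap(n, save=None):
    s=manip.snapshot(n)
    if save:
        cv2.imwrite('pics/%s.png'%save, cv2.cvtColor(s['pixels'],cv2.COLOR_RGB2BGR))
        pickle.dump(s,open('pics/%s.pkl'%save,'wb'))
    return s
def load(n): return pickle.load(open('pics/%s.pkl'%n,'rb'))
def rays(s,uv):
    K=np.array(s['intrinsics'],float); d=np.array([s['k1'],0,0,0],float)
    p=cv2.undistortPoints(np.array(uv,float).reshape(-1,1,2),K,d).reshape(-1,2)
    R=np.array(s['R']); 
    return -R.T@np.array(s['t']), np.c_[p,np.ones(len(p))]@R
def plane(s,uv,z):
    c,d=rays(s,uv); return c+d*((z-c[2])/d[:,2])[:,None]
def proj(s,X):
    K=np.array(s['intrinsics'],float); d=np.array([s['k1'],0,0,0],float)
    return cv2.projectPoints(np.array(X,float).reshape(-1,1,3),cv2.Rodrigues(np.array(s['R']))[0],np.array(s['t'],float),K,d)[0].reshape(-1,2)
E
python3 - <<'E'
from h import *
for n in('top','side'):
    s=snap(n,n+'0'); print(n,s['intrinsics'],s['k1'],-np.array(s['R']).T@s['t'],s['R'])
st=manip.sense(); print(st)
E
```

```text
top [[429.53040318   0.         326.09036177]
 [  0.         429.53040318 203.09589839]
 [  0.           0.           1.        ]] -0.1089052610829653 [ 0.50315618 -0.01188855  0.79737278] [[ 0.01719372 -0.99979397 -0.01078873]
 [-0.99211378 -0.01571977 -0.12435089]
 [ 0.12415567  0.01284171 -0.99217965]]
side [[399.28594056   0.         321.16868873]
 [  0.         399.28594056 207.93406247]
 [  0.           0.           1.        ]] -0.07549233166129048 [ 0.37854067 -0.4498786   0.57133514] [[ 0.87276073 -0.48801641 -0.011344  ]
 [-0.35524563 -0.6190341  -0.70042653]
 [ 0.33479732  0.61533468 -0.71363435]]
{'t': 0.1, 'q': array([ 1.01351240e+00,  5.28366445e-01,  1.43378890e+00, -7.09666412e-06,
        1.18140727e+00, -1.78512984e-01]), 'qd': array([-1.82734346e-04, -2.38328587e-03, -5.84256831e-03, -8.96318760e-04,
        1.64930387e-05,  2.71000608e-03]), 'tau': array([-4.32771740e-04, -4.43306530e+01, -1.78587466e+01, -3.06814709e-04,
        3.89715671e-03, -3.62398367e-06]), 'tcp_pos': array([0.23074294, 0.58014409, 0.23043095]), 'tool_rot': array([ 1.88253974e-01,  9.82119886e-01, -9.20249969e-04, -3.51191289e-04]), 'force': array([-0.31463514, -0.05839417, -0.403561  ]), 'ft_torque': array([-0.05788306, -0.0600479 ,  0.00268089]), 'gripper_force': 0.0, 'finger_gap': 0.9995060488087419}
```

View pics/top0.png

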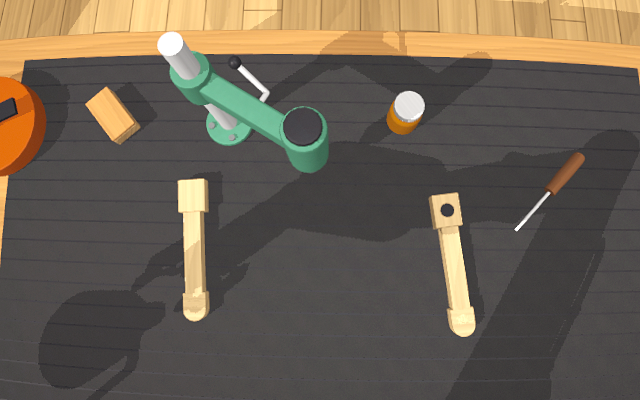

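View pics/side0.png

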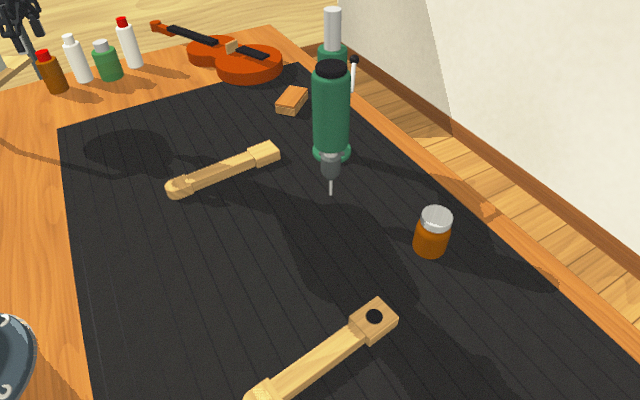

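The top view shows the inlaid neck at right, with its disc at (447,210) and scroll end at about (461,325). The spare is at left and the drill head top is at (303,127). In the side view the bit tip is at about (331,195) and the disc at (374,317).

```bash
python3 - <<'E'
from h import *
t=load('top0'); s=load('side0')
def disc(im,u,v,r=14):
    g=cv2.cvtColor(im['pixels'],cv2.COLOR_RGB2GRAY)[v-r:v+r+1,u-r:u+r+1]
    m=(g<70).astype(np.uint8); n,l,st,c=cv2.connectedComponentsWithStats(m)
    k=l[r,r]; return c[k]+[u-r,v-r], st[k]
for im,u,v in((t,447,210),(s,374,317)):
    c,st=disc(im,u,v); print('disc',c,st,plane(im,[c],.026))
# neck contour in top
hsv=cv2.cvtColor(t['pixels'],cv2.COLOR_RGB2HSV)
m=cv2.inRange(hsv,(8,40,120),(32,255,255)); m[:170]=0
cs=[c for c in cv2.findContours(m,cv2.RETR_EXTERNAL,cv2.CHAIN_APPROX_NONE)[0] if cv2.contourArea(c)>1500]
for c in cs:
    r=cv2.minAreaRect(c); b=cv2.boxPoints(r); print('neck',r,plane(t,b,.026)[:,:2].round(4).tolist())
    # stem centreline: mean col at rows in the stem
    P=c[:,0,:]
    y0,y1=P[:,1].min(),P[:,1].max(); q=[]
    for y in range(int(y0+.38*(y1-y0)),int(y0+.74*(y1-y0)),4):
        xs=P[P[:,1]==y][:,0]; q.append([(xs.min()+xs.max())/2,y])
    W=plane(t,q,.022)[:,:2]; print(W[[0,-1]], np.ptp(xs))
# head top ellipse in top view (black cap)
g=cv2.cvtColor(t['pixels'],cv2.COLOR_RGB2GRAY)
R=t['pixels'].astype(int); gr=((R[...,1]-R[...,0])>25).astype(np.uint8)
sub=t['pixels'][105:150,280:326]; mm=(cv2.cvtColor(sub,cv2.COLOR_RGB2GRAY)<65).astype(np.uint8)
n,l,st,c=cv2.connectedComponentsWithStats(mm); k=l[22,23]; cc=c[k]+[280,105]
print('cap',cc,st[k],plane(t,[cc],.307))
# bit in side
g=cv2.cvtColor(s['pixels'],cv2.COLOR_RGB2GRAY); print(g[176:200,324:340])
for uv in((331,194.5),): print('tip',plane(s,[uv],.044))
E
```

```text
disc [446.80991736 209.70247934] [  8   8  13  12 121] [[ 0.59106077 -0.22143435  0.026     ]]
disc [373.79569892 315.93548387] [  6   6  17  15 186] [[ 0.59156132 -0.21995327  0.026     ]]
neck ((453.77740478515625, 264.803466796875), (144.75843811035156, 30.183353424072266), 81.25383758544922) [[0.6164, -0.1869], [0.6259, -0.2423], [0.3691, -0.2794], [0.3613, -0.2253]]
[[ 0.52550014 -0.22835626]
 [ 0.43960666 -0.24037789]] 21
neck ((194.4312286376953, 249.57388305664062), (142.87319946289062, 30.08795928955078), 87.95458984375) [[0.6409, 0.2759], [0.6435, 0.2189], [0.3856, 0.1979], [0.3816, 0.2529]]
[[0.54300324 0.2408519 ]
 [0.45611658 0.23394183]] 21
cap [302.3346918 126.7447784] [   0    0   46   45 1963] [[0.65502797 0.02410435 0.307     ]]
[[ 72  71  82  82  79  82  76  81  78  78  76  72  70  57  59  51]
 [ 57  68  75  79  76  79  75  74  79  74  74  67  57  52  41  56]
 [ 57  54  67  73  71  76  74  77  72  69  68  58  56  53  50  54]
 [ 56  58  58  65  62  67  66  64  64  63  56  55  54  52  51  55]
 [ 54  58  56  59  61  93 120 115  93  54  54  56  52  54  55  51]
 [ 54  5
[... 606 characters left out ...]
47  50  69 130 178 152  87  52  57  55  58  57  52  56]
 [ 58  54  48  46  60 127 175 152  87  52  51  52  61  62  57  58]
 [ 53  57  55  50  62 129 181 153  85  54  54  60  58  51  54  57]
 [ 58  61  55  52  67 129 176 156  82  52  59  54  53  62  53  58]
 [ 56  56  56  52  65 125 172 151  77  52  60  56  56  58  56  54]
 [ 56  60  54  57  57  88 123 102  63  55  56  56  54  52  62  53]
 [ 58  58  54  53  49  53  52  50  46  54  52  53  57  62  54  59]
 [ 56  59  59  58  54  57  56  50  45  45  58  53  56  55  56  54]
 [ 56  53  49  53  52  56  53  55  47  49  50  55  59  55  54  53]
 [ 53  61  58  54  58  56  55  51  55  53  49  50  54  56  57  53]]
tip [[0.65983158 0.02689027 0.044     ]]
```

```bash
cat >> h.py <<'E'
from scipy.spatial.transform import Rotation as Ro
def plan(p,yaw_y_deg,verbose=True):
    "travel/turn numbers from the present tool pose to TCP p, tool y at yaw_y (deg), tool down"
    s=manip.sense(); R0=Ro.from_quat(s['tool_rot'])
    a=np.radians(yaw_y_deg); y=np.array([np.cos(a),np.sin(a),0]); z=np.array([0,0,-1.]); x=np.cross(y,z)
    R1=Ro.from_matrix(np.c_[x,y,z])
    print('travel',(R0.inv().apply(np.array(p)-s['tcp_pos'])/.8).round(4),'turn',((R0.inv()*R1).as_rotvec()/np.pi).round(4),
      'at',s['tcp_pos'].round(4),'t',round(s['t'],2),'F',s['force'].round(1),'gap',round(s['finger_gap'],3),'q6',round(s['q'][5],2))
E
python3 - <<'E'
from h import *
s=load('side0'); print(plane(s,[(330.4,195.2)],.044), 'jar base',plane(s,[(431,252)],0))
plan((.46,.10,.23),98)
E
```

```text
[[0.65786337 0.02578666 0.044     ]] jar base [[ 0.76467088 -0.15406689  0.        ]]
travel [-0.4882 -0.4517  0.0012] turn [-0.0006 -0.0003 -0.165 ] at [0.2307 0.5801 0.2304] t 0.1 F [-0.3 -0.1 -0.4] gap 1.0 q6 -0.18
```

Call:
apply_moves(claw=[1,1,1,1,1], travel=[[-0.488,-0.452,0],[-0.488,-0.452,0],[-0.488,-0.452,0],[-0.488,-0.452,0],[-0.488,-0.452,0]], turn=[[0,0,-0.165],[0,0,-0.165],[0,0,-0.165],[0,0,-0.165],[0,0,-0.165]], newtons=30)

```text
t: 0.52
tcp_pos: [0.3178, 0.3979, 0.231]
tool_rot: [-0.073, 0.997, -0.0, -0.0]
force: [0.6, -0.1, 0.6]
finger_gap: 1.0
gripper_force: 0.0
```

Call:
apply_moves(claw=[1,1,1,1,1], travel=[[-0.124,-0.393,0],[-0.124,-0.393,0],[-0.124,-0.393,0],[-0.124,-0.393,0],[-0.124,-0.393,0]], turn=[[0,0,0],[0,0,0],[0,0,0],[0,0,0],[0,0,0]])

```text
t: 0.93
tcp_pos: [0.4077, 0.2094, 0.2312]
tool_rot: [-0.07, 0.998, -0.0, -0.0]
force: [2.0, 0.4, 1.3]
finger_gap: 1.002
gripper_force: 0.0
```

```bash
python3 - <<'E'
from h import *
plan((.4725,-.2372,.20),98)
E
```

```text
travel [-0.0024 -0.5641  0.039 ] turn [-0.     -0.0001  0.0001] at [0.4077 0.2094 0.2312] t 0.93 F [2.  0.4 1.3] gap 1.002 q6 -1.48
```

Call:
apply_moves(claw=[1,1,1,1,1], travel=[[-0.0024,-0.564,0.039],[-0.0024,-0.564,0.039],[-0.0024,-0.564,0.039],[-0.0024,-0.564,0.039],[-0.0024,-0.564,0.039]], turn=[[0,0,0],[0,0,0],[0,0,0],[0,0,0],[0,0,0]])

```text
t: 1.35
tcp_pos: [0.437, 0.0037, 0.2167]
tool_rot: [-0.07, 0.998, 0.0, -0.0]
force: [0.3, 0.0, -1.1]
finger_gap: 1.002
gripper_force: 0.0
```

Call:
apply_moves(claw=[1,1,1,1,1], travel=[[0,-0.31,0.02],[0,-0.31,0.02],[0,-0.31,0.02],[0,-0.31,0.02],[0,-0.31,0.02]], turn=[[0,0,0],[0,0,0],[0,0,0],[0,0,0],[0,0,0]])

```text
t: 1.77
tcp_pos: [0.4658, -0.2023, 0.2032]
tool_rot: [-0.069, 0.998, 0.0, -0.0]
force: [1.3, -0.1, 0.4]
finger_gap: 0.999
gripper_force: 0.0
```

```bash
python3 - <<'E'
from h import *
s=snap('wrist','w1')
plan((.4725,-.2372,.20),98)
print('disc/grip/tail px',proj(s,[(.5913,-.2205,.026),(.4725,-.2372,.026),(.39,-.249,.026)]))
E
```

```text
travel [ 0.0002 -0.0327  0.0045] turn [-0.0028  0.0011 -0.0013] at [ 0.4691 -0.2112  0.2033] t 1.82 F [ 3.  -5.1  1.4] gap 0.998 q6 -2.34
disc/grip/tail px [[293.42810356 272.97136321]
 [290.62215409 181.49450846]
 [288.36758829 107.09241239]]
```

View pics/w1.png

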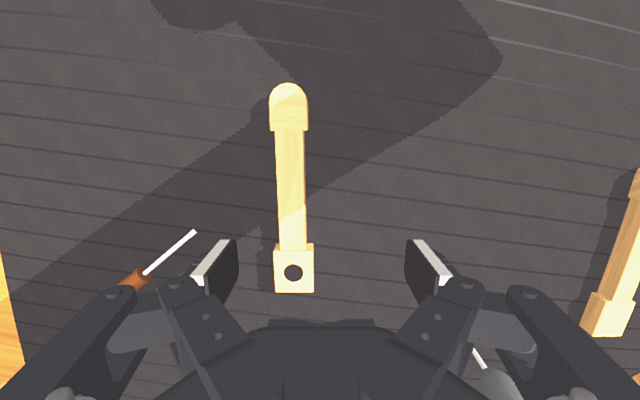

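The wrist view confirms the estimate: the disc is at (293,273), where it was predicted, and the stem is centred at about column 291. I'll lower and settle next.

Call:
apply_moves(claw=[1,1,1,1,1], travel=[[0,-0.025,0.05],[0,-0.025,0.1],[0,-0.025,0.14],[0,-0.025,0.14],[0,-0.025,0.14]], turn=[[0,0,0],[0,0,0],[0,0,0],[0,0,0],[0,0,0]])

```text
t: 2.23
tcp_pos: [0.4677, -0.219, 0.0901]
tool_rot: [-0.07, 0.998, 0.002, -0.002]
force: [0.5, 0.2, 0.4]
finger_gap: 0.999
gripper_force: 0.0
```

```bash
python3 - <<'E'
from h import *
plan((.4725,-.2372,.004),98)
E
```

```text
travel [-0.0032 -0.0238  0.1075] turn [ 0.0013 -0.0012 -0.0001] at [ 0.4677 -0.219   0.0901] t 2.23 F [0.5 0.2 0.4] gap 0.999 q6 -2.36
```

Call:
apply_moves(claw=[1,1,1,1,1], travel=[[-0.003,-0.024,0.01],[-0.003,-0.024,0.05],[-0.003,-0.024,0.085],[-0.003,-0.024,0.105],[-0.003,-0.024,0.107]], turn=[[0,0,0],[0,0,0],[0,0,0],[0,0,0],[0,0,0]])

```text
t: 2.65
tcp_pos: [0.4744, -0.2385, 0.006]
tool_rot: [-0.07, 0.998, 0.0, -0.0]
force: [-0.8, 0.0, -0.1]
finger_gap: 0.996
gripper_force: 0.0
```

```bash
python3 - <<'E'
from h import *
plan((.4725,-.2372,.004),98); print(manip.sense()['q'].round(2))
E
```

```text
travel [0.0021 0.0019 0.0025] turn [ 0.0001 -0.0001  0.0001] at [ 0.4744 -0.2385  0.006 ] t 2.65 F [-0.8  0.  -0.1] gap 0.996 q6 -2.39
[-0.68  0.77  1.82  0.    0.56 -2.39]
```

Call:
apply_moves(claw=[-1,-1,-1,-1,-1], travel=[[0,0.001,0],[0,0.001,0],[0,0.001,0],[0,0.001,0],[0,0.001,0]], turn=[[0,0,0],[0,0,0],[0,0,0],[0,0,0],[0,0,0]], newtons=30)

```text
t: 3.07
tcp_pos: [0.4749, -0.2385, 0.0076]
tool_rot: [-0.07, 0.998, -0.001, 0.001]
force: [-0.2, 0.2, 5.5]
finger_gap: 0.367
gripper_force: 30.9
```

Call:
apply_moves(claw=[-1,-1,-1,-1,-1], travel=[[0,0,0],[0,0,0],[0,0,0],[0,0,0],[0,0,0]], turn=[[0,0,0],[0,0,0],[0,0,0],[0,0,0],[0,0,0]])

```text
t: 3.48
tcp_pos: [0.4749, -0.2385, 0.0076]
tool_rot: [-0.07, 0.998, -0.001, 0.001]
force: [0.1, -0.0, 6.7]
finger_gap: 0.371
gripper_force: 31.2
```

```bash
python3 - <<'E'
from h import *
from h import snap
s=snap('side','s2'); t=snap('top','t2')
def disc(im,u,v,r=14):
    g=cv2.cvtColor(im['pixels'],cv2.COLOR_RGB2GRAY)[v-r:v+r+1,u-r:u+r+1]
    n,l,st,c=cv2.connectedComponentsWithStats((g<70).astype(np.uint8)); k=l[r,r]; return c[k]+[u-r,v-r]
for im,u,v in((t,447,210),(s,374,317)): print(plane(im,[disc(im,u,v)],.026))
a=manip.sense(); print(a['gripper_force'],a['tcp_pos'],a['force'])
plan(a['tcp_pos']+[.066,.246,0],98)
E
```

```text
[[ 0.59005663 -0.2211643   0.026     ]]
[[ 0.59184454 -0.22102376  0.026     ]]
31.194997429847717 [ 0.47491884 -0.23854731  0.00758576] [-0.35850831  0.73173623  7.02294081]
travel [-0.1245  0.293  -0.0004] turn [-0.0007  0.0007  0.    ] at [ 0.4749 -0.2385  0.0076] t 3.58 F [-0.4  0.7  7. ] gap 0.366 q6 -2.39
```

The grip is firm: the gap is about 32 mm and the disc hasn't moved. Now I'll slide it.

Call:
apply_moves(claw=[-1,-1,-1,-1,-1], travel=[[-0.008,0.02,0],[-0.02,0.047,0],[-0.032,0.076,0],[-0.045,0.105,0],[-0.057,0.135,0]], turn=[[0,0,0],[0,0,0],[0,0,0],[0,0,0],[0,0,0]])

```text
t: 4.0
tcp_pos: [0.506, -0.1255, 0.0076]
tool_rot: [-0.07, 0.998, -0.002, 0.002]
force: [-1.0, -4.3, 4.9]
finger_gap: 0.369
gripper_force: 31.1
```

Call:
apply_moves(claw=[-1,-1,-1,-1,-1], travel=[[-0.012,0.028,0],[-0.024,0.056,0],[-0.036,0.084,0],[-0.046,0.108,0],[-0.052,0.123,0]], turn=[[0,0,0],[0,0,0],[0,0,0],[0,0,0],[0,0,0]])

```text
t: 4.42
tcp_pos: [0.5328, -0.0205, 0.0076]
tool_rot: [-0.071, 0.997, -0.001, 0.001]
force: [-1.1, -4.4, 7.3]
finger_gap: 0.368
gripper_force: 31.2
```

```bash
python3 - <<'E'
from h import *
snap('side','s3'); snap('top','t3'); snap('wrist','w3')
a=manip.sense(); plan((.541,.0085,a['tcp_pos'][2]),98)
im=cv2.imread('pics/s3.png')[150:270,230:430]; cv2.imwrite('pics/s3c.png',cv2.resize(im,None,fx=4,fy=4,interpolation=cv2.INTER_CUBIC))
E
```

```text
travel [-0.0147  0.0337  0.    ] turn [-0.0002  0.0011  0.0006] at [ 0.5331 -0.0198  0.0076] t 4.57 F [0.8 3.9 6.5] gap 0.367 q6 -1.96
```

View pics/s3c.png

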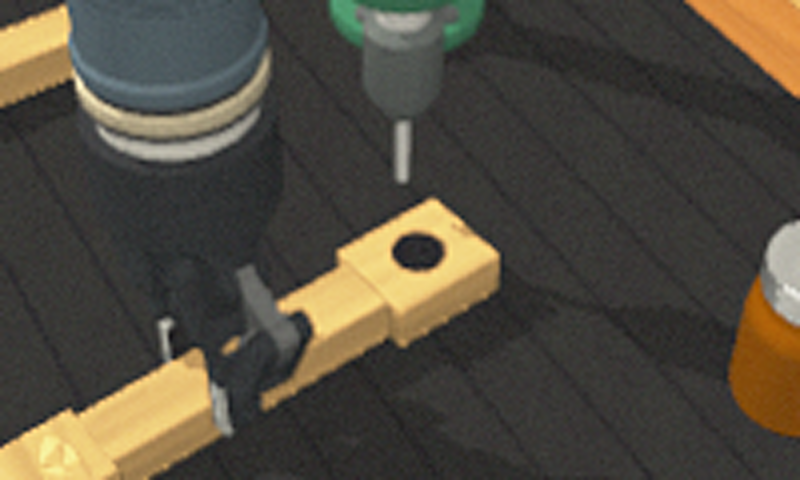

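View pics/w3.png

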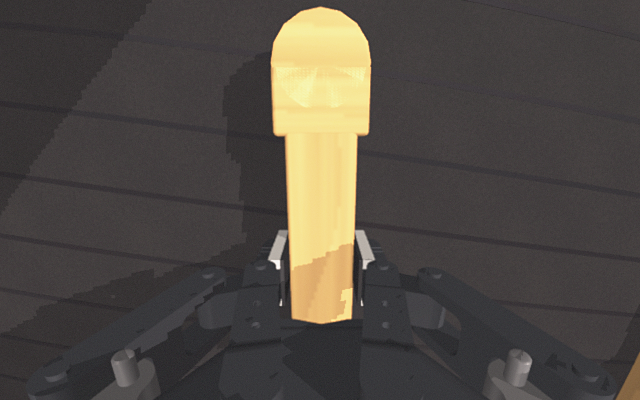

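The side crop shows the disc at about (418,251), full-frame (334.5,212.5). The bit tip is behind it at crop (402,182). The wrist view shows the stem held square between the pads. The remaining shift is about 29 mm, so I'll work it out from this image.

```bash
python3 - <<'E'
from h import *
s=load('s3')
g=cv2.cvtColor(s['pixels'],cv2.COLOR_RGB2GRAY)[198:228,315:355]
n,l,st,c=cv2.connectedComponentsWithStats((g<75).astype(np.uint8)); k=l[14,19]; c=c[k]+[315,198]; print(c,st[k])
d=plane(s,[c],.026)[0]; tip=plane(s,[(330.3,195.2)],.044)[0]; print(d,tip,tip-d)
a=manip.sense(); e=tip-d; e[2]=0; plan(a['tcp_pos']+e,98)
E
```

```text
[334.1686747  212.54216867] [13 11 13  8 83]
[ 0.6497515  -0.00256226  0.026     ] [0.65769779 0.02588181 0.044     ] [0.0079463  0.02844407 0.018     ]
travel [-0.0148  0.0338  0.    ] turn [-0.0002  0.0011  0.0006] at [ 0.5331 -0.0198  0.0076] t 4.57 F [0.8 3.9 6.5] gap 0.367 q6 -1.96
```

Call:
apply_moves(claw=[-1,-1,-1,-1,-1], travel=[[-0.006,0.014,0],[-0.012,0.027,0],[-0.015,0.034,0],[-0.015,0.034,0],[-0.015,0.034,0]], turn=[[0,0,0],[0,0,0],[0,0,0],[0,0,0],[0,0,0]])

```text
t: 4.98
tcp_pos: [0.541, 0.0079, 0.0076]
tool_rot: [-0.07, 0.998, -0.0, 0.002]
force: [0.8, 5.0, 6.5]
finger_gap: 0.367
gripper_force: 31.2
```

```bash
python3 - <<'E'
from h import *
s=snap('side','s4'); t=snap('top','t4')
plan((.541,.0085,.0076),98)
d=[.6577,.0259,.026]
print('expect disc px side',proj(s,[d]),'tip axis hits top at side px',proj(s,[(.6577,.0259,.044)]),'top px',proj(t,[d]))
im=cv2.imread('pics/s4.png')[150:250,250:410]; cv2.imwrite('pics/s4c.png',cv2.resize(im,None,fx=5,fy=5,interpolation=cv2.INTER_CUBIC))
E
```

```text
travel [-0.0001  0.0007 -0.    ] turn [-0.      0.0011  0.    ] at [0.541  0.0079 0.0076] t 5.08 F [0.4 4.5 5.7] gap 0.37 q6 -1.9
expect disc px side [[330.25068773 201.89609903]] tip axis hits top at side px [[330.29621656 195.19389401]] top px [[311.43617336 171.3843065 ]]
```

View pics/s4c.png

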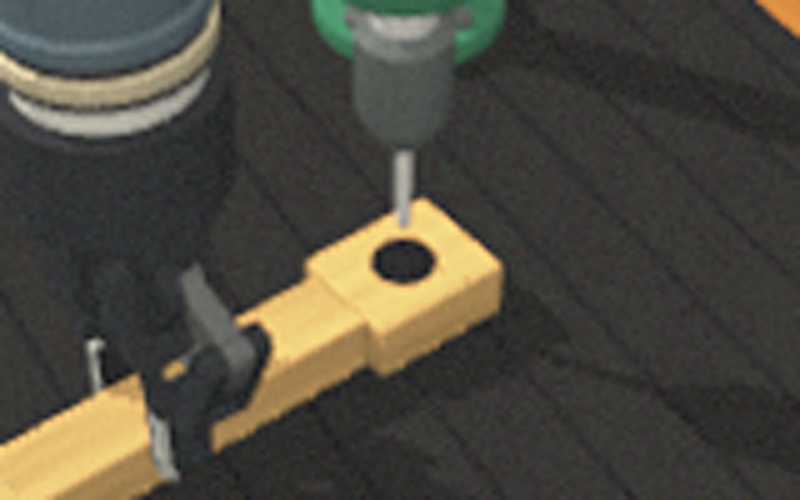

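View pics/t4.png

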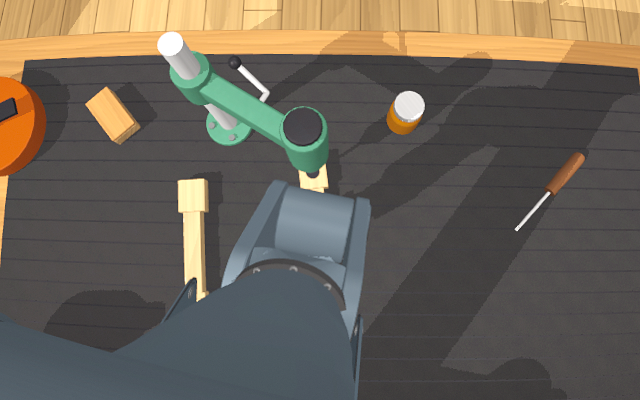

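The disc is at crop (404,262), full-frame (330.4,202.0). That matches the point below the bit, expected at (330.3,201.9). In the top view the heel is under the drill head and the spare hasn't moved. I'll release and withdraw.

Call:
apply_moves(claw=[0,0.6,1,1,1], travel=[[0,0,0],[0,0,0],[0,0,0],[0,0,0],[0,0,0]], turn=[[0,0,0],[0,0,0],[0,0,0],[0,0,0],[0,0,0]])

```text
t: 5.5
tcp_pos: [0.5396, 0.007, 0.0059]
tool_rot: [-0.07, 0.998, 0.0, -0.0]
force: [-0.4, 0.0, 0.1]
finger_gap: 0.994
gripper_force: 0.0
```

Call:
apply_moves(claw=[1,1,1,1,1], travel=[[0,0,0],[0,0,-0.02],[0,0,-0.05],[0.01,0,-0.09],[0.03,0,-0.12]], turn=[[0,0,0],[0,0,0],[0,0,0],[0,0,0],[0,0,0]])

```text
t: 5.92
tcp_pos: [0.5182, 0.0034, 0.1034]
tool_rot: [-0.07, 0.998, -0.001, 0.002]
force: [0.1, -0.1, 0.3]
finger_gap: 0.998
gripper_force: 0.0
```

Call:
apply_moves(claw=[1,1,1,1,1], travel=[[0.03,0,-0.03],[0.06,0,-0.06],[0.08,0,-0.1],[0.08,0,-0.1],[0.08,0,-0.1]], turn=[[0,0,0],[0,0,0],[0,0,0],[0,0,0],[0,0,0]])

```text
t: 6.33
tcp_pos: [0.453, -0.0054, 0.1836]
tool_rot: [-0.069, 0.998, -0.001, 0.002]
force: [0.7, 0.7, 0.3]
finger_gap: 1.004
gripper_force: 0.0
```

```bash
python3 - <<'E'
from h import *
s=snap('side','s5'); t=snap('top','t5')
g=cv2.cvtColor(s['pixels'],cv2.COLOR_RGB2GRAY)[195:212,318:344]
n,l,st,c=cv2.connectedComponentsWithStats((g<75).astype(np.uint8)); k=l[7,12]; c=c[k]+[318,195]; print(c,st[k],plane(s,[c],.026))
a=manip.sense(); print(a['t'],a['tcp_pos'],abs(a['qd']).max(),a['force'])
im=cv2.imread('pics/s5.png')[110:270,200:440]; cv2.imwrite('pics/s5c.png',cv2.resize(im,None,fx=3.3,fy=3.3,interpolation=cv2.INTER_CUBIC))
E
```

```text
[330.5 202. ] [ 7  3 12  9 78] [[0.65797569 0.02541084 0.026     ]]
6.4333 [ 0.45298643 -0.0051961   0.18174899] 0.027716001659853568 [ 0.53141437 -0.14154359 -0.15765899]
```

View pics/s5c.png

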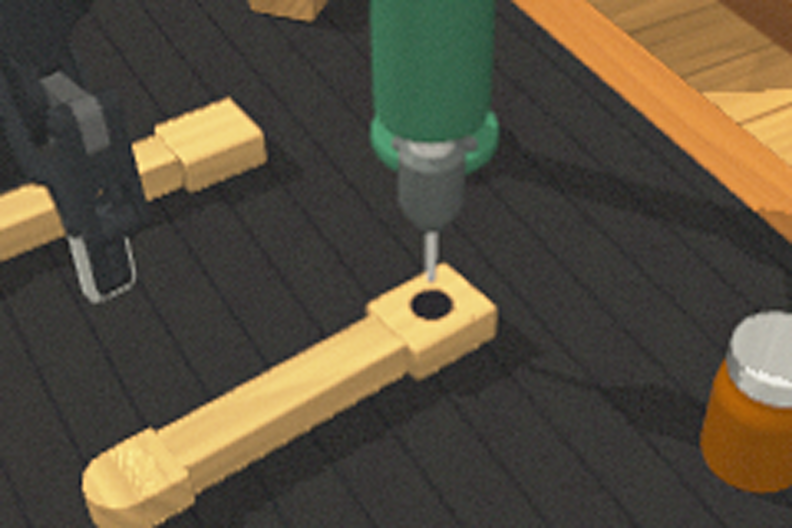

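The disc, at crop (432,304), sits straight below the bit tip at (431,280). It measures (0.658, 0.025) against the tip at (0.658, 0.026). The neck lies flat and free, and the gripper is clear.

```bash
python3 -c "
from station import manip
print(manip.sign_off())"
```

```text
the job is handed in; nothing more can be done
None
```

The inlaid neck lies flat with its disc centred under the bit, within about 1 mm as measured from the side camera; the drill was not touched, the spare was left where it was, and the job was handed in at about 6.4 s.

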